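# Clip the light-guide holder onto the microscope rail

## Robot

A 7-joint arm with a two-finger parallel gripper is mounted at the origin on the work surface. World frame = base frame: x ahead of the robot, y to its left, z up, the work surface at z = 0. Lengths are in m, angles in degrees, forces in N, time in s.
With the tool pointing down it reaches from about 0.425 to 0.875 m from the base axis. Payload 4.7 kg.
Tool frame: the origin (TCP) lies at the very end of the fingers, on their centre line; the grasp point (between the pads) lies 19 mm behind it (pinch_z is the distance from the TCP to the grasp point, in m); z points along the fingers, y is the direction in which the jaws open and shut (so a half turn about z gives the same grasp; the last joint's range is limited). The gripper opens to 87 mm and grips with 3 to 60 N. Pads are 19 mm wide; open, the fingers measure 117 mm over their backs; the gripper's body (75 mm by 190 mm) begins 51 mm behind the grasp point.
Start: joints at [67.787, 18.392, -4.016, 83.108, 1.295, 78.541, -3.26], TCP at [0.254, -0.598, 0.223] pointing down, gripper open.
Joint ranges: [-163.93, 163.93], [-17.29, 119.83], [-79.2, 71.16], [3.27, 140.29], [-89.18, 269.18], [5.43, 117.66], [-154.24, 154.24]. Speed limits (degrees/s): [147.25, 147.25, 180, 180, 180, 180, 180].

## Interface

Orientations are given as [roll, pitch, yaw] about the fixed x, y, z axes, in that order (R = Rz(yaw) Ry(pitch) Rx(roll)).
In Python, from cell import get_obs, read_camera, camera_params, sign_off, pinch_z gives the robot as it stands.
- The arm moves only by the shell command python3 -m handwheel 'ROWS' [FORCE]. ROWS is JSON, a list of rows, each a list of 5 numbers: the finger opening in m, from 0 to 0.087, then the shift along the tool's x, y, z in m, then the turn about the tool's z in rad. In form: [[jaw, tx, ty, tz, twist], ...]. A call has 1 to 20 rows; each row is the pose to reach, as a shift and turn from the pose commanded when the call began, along the tool's axes at that moment; what a row does not reach only later rows make up. A row lasts 1/10 s, in which the tool goes at most 50 mm and 8.59 degrees, less where a joint would pass 70% of its speed; a pose out of reach is approached as far as the arm can. A call with a gripper value outside its range is refused whole. The fingers move at their own pace and stop on an object; FORCE is the grip in N (left out, the last holds). Time passes only in rows, so rows that repeat a pose let the fingers close. It gives the time, the measured TCP pose, the force and the opening at its end, in the units of the state.
- get_obs(): the state, without advancing time (a new reading comes with each control period).
- read_camera(name): name is "side" or "top" or "wrist"; returns the picture (420x560x3 uint8, blue, green, red); there is no depth.
- camera_params(name): a dict with "camera_matrix" (3x3 intrinsics, pixels), "R" (3x3) and "t" (3): a world point X has camera coordinates R X + t. Camera axes: x right, y down, z forward; pixel columns grow to the right and rows downward; lengths in m; the calibration is good to about 2 mm. A picture is of the moment at which its call begins: read the wrist's pose just before it. camera_params takes no time and is no camera call; for the wrist camera it gives the pose at the moment of the call.
- sign_off(): hands the job in, once; it reports no verdict.
The state is a dict: "time_s": time; "qpos": joint angles; "joint_velocities": joint speeds; "effort": joint torques, N m; "tool_pos": TCP position; "tool_rot": TCP orientation; "force": force on the tool from outside, world axes, zero at the start; "wrist_torque": the same for the moment, N m; "grip_width": finger opening in m.
Only numpy, scipy, OpenCV 4.12 (cv2) and the standard library are available. Lean on these libraries where they do the work, as an engineer would, in place of code of your own. Each camera call takes 0.05 s, during which the arm holds its last target.

## Task

Pick up the black light-guide clip and press it straight down onto a bare stretch of the round rod, clear of the stop collar's hood and with its tongue pointing at the collar, until both spring arms snap past the rod. Then slide it along the rod, tongue into the hood, until it is fully home against the buffer inside, and let go, leaving the clip upright. Press gently: do not ram the rod or the buffer, and leave the dish, jar and brush alone.

Things in the scene. Friction and masses are not known exactly. Their poses are not given: they have to be found in the camera images.
- clip_grip (a point): Centre of the upright tab of the loose black plastic clip (about 65 g, standing on its two spring arms, 79 mm tall). Tab: 14 mm thick (clip x), 34 long (y); its top 21 mm above this point, the 31 x 50 mm base plate's top 18 mm below. Clip y runs along the rod's channel, towards the ring end (ring 24 mm across, level with the plate, ends 40 mm beyond this point).
- clip_seat (a point): Same clip: middle of the channel's axis, 22 mm above the feet, 36 mm below clip_grip and 8 mm from it in clip -y. Lies on the rod's axis when the clip is fully on. Mouth 27 mm wide at the feet, 13 mm at the nibs. First touch with the rod is about 18 mm above the end position; passing the nibs takes 6 to 15 N, then it snaps and force drops, then the plate meets the rod and force rises hard.
- clip_tongue (a point): Same clip: middle of the tip of its flat tongue (20 wide, 6 thick), which sticks out of the plate opposite the ring: 47 mm from clip_seat in clip -y and 15 mm higher; 55 mm from clip_grip in -y, 21 mm lower.
- rail: Fixed bare-metal rail: base plate 70 x 360 x 12 mm, two end posts 26 mm wide, 95 mm tall at y = -165 and +165 mm, and between them a round steel rod 20 mm in diameter along the rail's own y axis. Origin: centre of the base's underside; the rod's axis is 80 mm above it. The rod bears a 30 N push. A seated clip slides on it with 2 to 7 N.
- collar: Fixed grey stop collar on the rod's -y half. Origin on the rod's axis in its front face, facing +y (axes as the rail's). Its hood, 36 wide, reaches 26 mm out in +y, top 29 mm above the axis; tunnel inside 30 wide, 8 to 24 mm above the axis. In it a buffer: light face (under 1 N, 3 mm), then a hard stop (bears 15 N), set 0 to 20 mm before the front face (not measured: feel for it).
- dish: Bystander: lidded glass dish, 91 mm across, 17 mm high, origin at its underside. Leave it alone.
- jar: Bystander: amber specimen jar with white cap, 52 mm across, 75 mm tall, origin at its underside. Leave it alone.
- brush: Bystander: small brush, 170 mm long, lying along its x axis, origin at its underside. Leave it alone.
Mind the look-alikes: they are no part of the job. What is meant by the part that bears clip_grip is not green, pink or yellow, and is the larger of those in its own colour.

How it is judged:
By the outcome, as a careful person would: the job done as asked, in the order asked, and still so for the second after the job is handed in, with the robot touching nothing.
It also fails if it takes over 72 s, if anything falls off the work surface, if the arm or the gripper's body presses on something with over 40 N, if the wrist force passes 120 N, or if a joint passes its speed limit or range.

## Working session

There is one attempt and no reset: what is moved stays moved. The work goes in short steps, Python scripts to look and compute and a shell command to move; the robot and the scene stay as the last step left them, time stands still between calls to the robot, and variables do not carry over. Pictures are saved under pics/ and viewed, and the job is handed in when it is done.

```bash
ls; mkdir -p pics; python3 - <<'E'
from cell import *
import cv2
print(get_obs(), pinch_z)
for n in ("side","top","wrist"):
    p=camera_params(n); print(n,p)
    cv2.imwrite(f"pics/{n}0.png",read_camera(n))
E
```

```text
pics
{'time_s': 0.0, 'qpos': array([67.78823097, 18.44068366, -4.01634044, 83.17374855,  1.29617826,
       78.54049042, -3.26083789]), 'joint_velocities': array([-0.00689469,  0.05241942,  0.01179293, -0.01009977,  0.00849407,
       -0.0047139 ,  0.01911561]), 'effort': array([-2.57526281e-04, -4.91283524e+01, -4.03586794e-01, -3.12527597e+01,
       -6.36811322e-02,  4.37008752e-02,  1.95080474e-04]), 'tool_pos': array([ 0.25392224, -0.59775988,  0.22145333]), 'tool_rot': array([-1.79890388e+02,  6.56130331e-03,  2.30216645e+01]), 'force': array([-0.03557263,  0.5870025 , -0.43017129]), 'wrist_torque': array([ 0.01959578,  0.01209953, -0.04822684]), 'grip_width': 0.08685086084742759} 0.0187
side {'camera_matrix': array([[527.18358462,   0.        , 269.89558074],
       [  0.        , 527.18358462, 205.21284499],
       [  0.        ,   0.        ,   1.        ]]), 'R': array([[ 0.99724106, -0.07386618,  0.00735277],
       [-0.039354  , -0.61007817, -0.79136331],
       [ 0.06294075,  0.78889062, -0.61130193]]), 't': array([-0.47786438,  0.09635658,  1.0455405 ])}
top {'camera_matrix': array([[436.92067991,   0.        , 272.93905713],
       [  0.        , 436.92067991, 213.30040016],
       [  0.        ,   0.        ,   1.        ]]), 'R': array([[-0.00473649, -0.99972096, -0.02314237],
       [-0.99377909,  0.0072809 , -0.11113105],
       [ 0.11126854,  0.02247203, -0.99353627]]), 't': array([0.01797895, 0.48410796, 1.01072689])}
wrist {'camera_matrix': array([[324.73374587,   0.        , 278.60462931],
       [  0.        , 324.73374587, 209.77603885],
       [  0.        ,   0.        ,   1.        ]]), 'R': array([[ 0.39118783, -0.92030755, -0.00246729],
       [-0.87581516, -0.37309665,  0.30618082],
       [-0.28270106, -0.11761332, -0.95197018]]), 't': array([-0.65015644, -0.03698555,  0.39322628])}
```

View pics/side0.png

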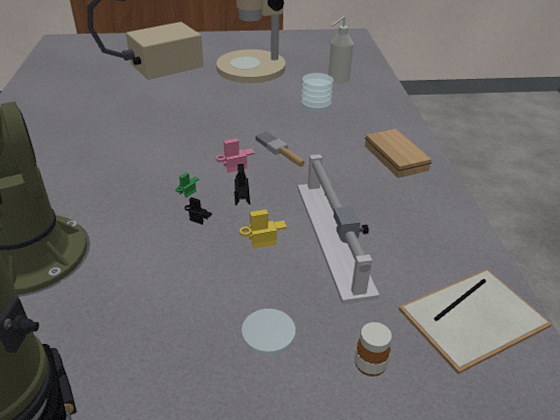

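View pics/top0.png

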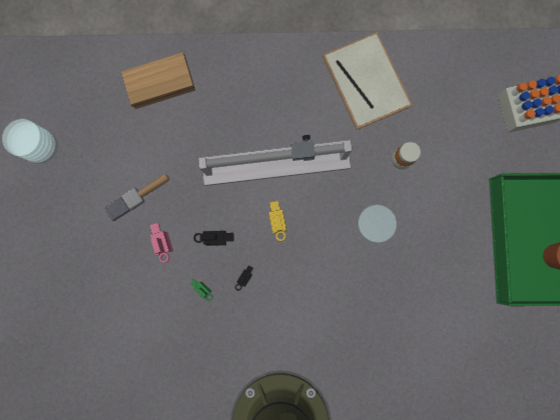

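View pics/wrist0.png

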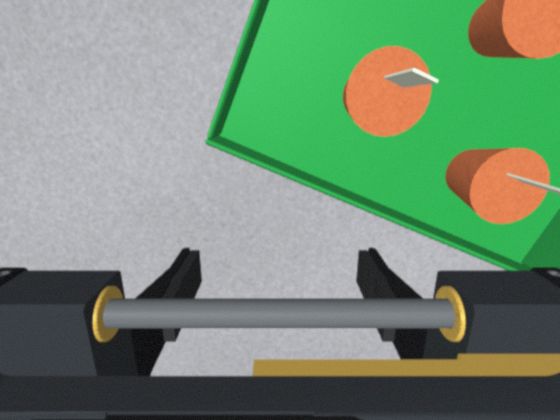

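```bash
python3 - <<'E'
import cv2
a=cv2.imread("pics/top0.png")
cv2.imwrite("pics/topz1.png",cv2.resize(a[130:190,195:360],None,fx=4.8,fy=4.8,interpolation=cv2.INTER_CUBIC))
cv2.imwrite("pics/topz2.png",cv2.resize(a[220:260,185:245],None,fx=12,fy=12,interpolation=cv2.INTER_CUBIC))
b=cv2.imread("pics/side0.png")
cv2.imwrite("pics/sidez1.png",cv2.resize(b[145:305,180:390],None,fx=3.7,fy=3.7,interpolation=cv2.INTER_CUBIC))
E
```

```text
(no output)
```

View pics/topz1.png

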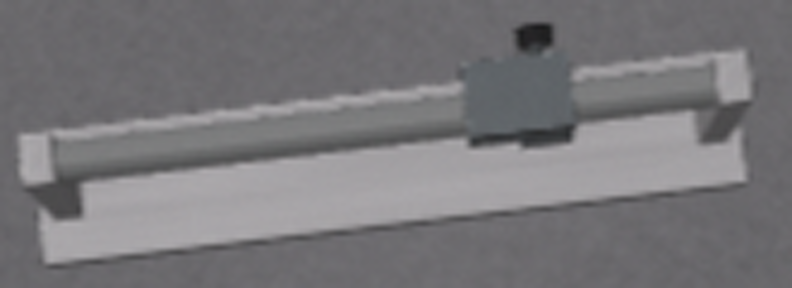

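View pics/topz2.png

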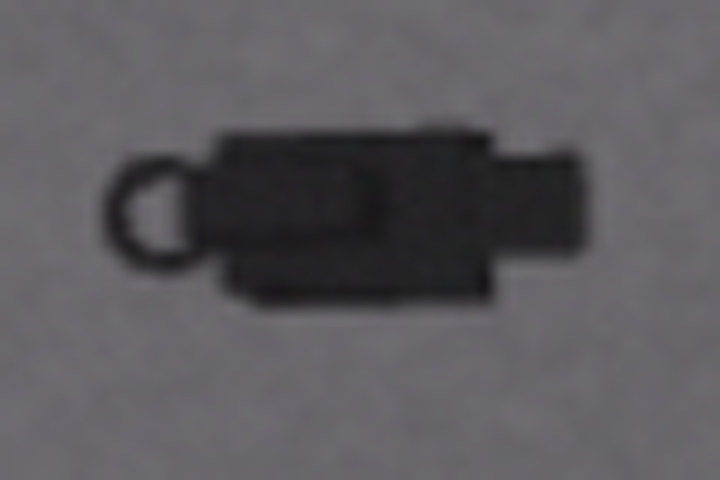

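View pics/sidez1.png

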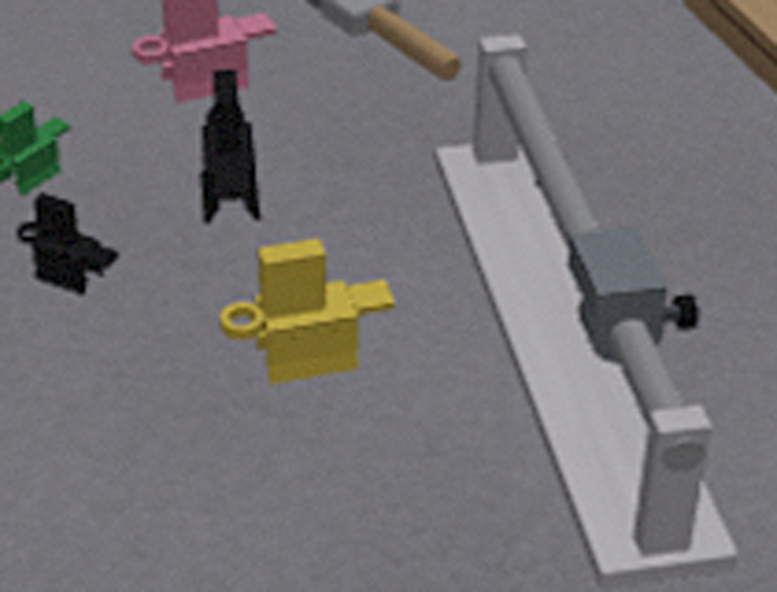

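```bash
cat > h.py <<'E'
import numpy as np
def ray(P,uv,z):
    K=P["camera_matrix"];R=np.array(P["R"]);t=np.array(P["t"])
    d=R.T@np.linalg.inv(K)@np.array([uv[0],uv[1],1.]); c=-R.T@t
    return c+d*(z-c[2])/d[2]
def z(uv,s,o): return ((uv[0]+.5)/s-.5+o[0],(uv[1]+.5)/s-.5+o[1])
E
python3 - <<'E'
from cell import *
from h import *
np.set_printoptions(precision=4,suppress=True)
P=camera_params("top")
A=ray(P,z((36,158),4.8,(195,130)),.095);B=ray(P,z((733,76),4.8,(195,130)),.095)
print("posts",A,B,np.linalg.norm(A-B)); d=(A-B)[:2];print("rail yaw",np.degrees(np.arctan2(-d[0],d[1])),"mid",(A+B)/2)
for uv in((462,65),(470,137),(571,58),(577,130)):print("collar",ray(P,z(uv,4.8,(195,130)),.109))
T=ray(P,z((585,207),12,(185,220)),.040);Rg=ray(P,z((103,213),12,(185,220)),.040)
print("tip",T,"ring",Rg,np.linalg.norm(T-Rg));d=(Rg-T)[:2];print("clip yaw",np.degrees(np.arctan2(-d[0],d[1])))
print("grip",T[:2]+d/np.linalg.norm(d)*.055)
for uv in((490,135),(490,300)):print("plate",ray(P,z(uv,12,(185,220)),.040))
# side: tab top z .079
S=camera_params("side")
for uv in((216,73),(236,73),(204,218),(258,215)):print("side",ray(S,z(uv,3.7,(180,145)),.079 if uv[1]<100 else 0))
for uv,h in(((497,48),.095),((678,420),.095)):print("sidepost",ray(S,z(uv,3.7,(180,145)),h))
E
```

```text
posts [0.5931 0.1729 0.095 ] [ 0.629  -0.1545  0.095 ] 0.3294135744719754
rail yaw 6.252551620504943 mid [0.6111 0.0092 0.095 ]
collar [ 0.6318 -0.0274  0.109 ]
collar [ 0.5977 -0.0308  0.109 ]
collar [ 0.6346 -0.0779  0.109 ]
collar [ 0.6005 -0.0801  0.109 ]
tip [0.4282 0.1077 0.04  ] ring [0.4276 0.202  0.04  ] 0.09427250329372741
clip yaw 0.36373949170974434
grip [0.4279 0.1627]
plate [0.4424 0.1264 0.04  ]
plate [0.4102 0.1261 0.04  ]
side [0.4211 0.176  0.079 ]
side [0.433  0.1752 0.079 ]
side [0.4105 0.1375 0.    ]
side [0.4433 0.1384 0.    ]
sidepost [0.5879 0.168  0.095 ]
sidepost [ 0.6271 -0.1547  0.095 ]
```

```bash
cat >> h.py <<'E'
def delta(p0,yaw0,p1,yaw1):
    a=np.radians(yaw0); d=np.array(p1)-np.array(p0)
    return np.array([d[0]*np.cos(a)+d[1]*np.sin(a), d[0]*np.sin(a)-d[1]*np.cos(a), -d[2], -np.radians(yaw1-yaw0)])
E
python3 - <<'E'
from h import *
np.set_printoptions(precision=4,suppress=True)
for w,y in (((.47,-.4,.22),40),((.55,-.15,.22),60),((.55,0.05,.22),80),((.428,.163,.17),90.4)): print(delta((.254,-.598,.223),23,w,y))
E
```

```text
[ 0.2762 -0.0979  0.003  -0.2967]
[ 0.4475 -0.2967  0.003  -0.6458]
[ 0.5257 -0.4808  0.003  -0.9948]
[ 0.4575 -0.6325  0.053  -1.1764]
```

```bash
python3 -m handwheel '[[0.087,0.05,-0.018,0.003,-0.06],[0.087,0.1,-0.036,0.003,-0.12],[0.087,0.15,-0.053,0.003,-0.17],[0.087,0.2,-0.07,0.003,-0.22],[0.087,0.24,-0.085,0.003,-0.26],[0.087,0.276,-0.098,0.003,-0.3],[0.087,0.31,-0.135,0.003,-0.37],[0.087,0.34,-0.175,0.003,-0.44],[0.087,0.37,-0.215,0.003,-0.51],[0.087,0.4,-0.25,0.003,-0.58],[0.087,0.43,-0.285,0.003,-0.65],[0.087,0.45,-0.33,0.003,-0.75],[0.087,0.47,-0.375,0.003,-0.85],[0.087,0.49,-0.42,0.003,-0.95],[0.087,0.5,-0.465,0.003,-1.05],[0.087,0.495,-0.51,0.003,-1.12],[0.087,0.485,-0.555,0.02,-1.176],[0.087,0.47,-0.595,0.04,-1.176],[0.087,0.458,-0.632,0.053,-1.176],[0.087,0.458,-0.632,0.053,-1.176]]' 20
python3 -m handwheel '[[0.087,0,0,0,0],[0.087,0,0,0,0]]'
python3 - <<'E'
from cell import *
import cv2
o=get_obs();print(o["tool_pos"],o["tool_rot"],o["force"])
P=camera_params("wrist");print(P)
cv2.imwrite("pics/wrist1.png",read_camera("wrist"))
import pickle;pickle.dump(P,open("w1.pkl","wb"))
E
```

```text
time_s: 2.15
tool_pos: [0.4236, 0.1665, 0.1677]
tool_rot: [-179.8, 0.1, 90.9]
force: [0.4, 0.4, 0.8]
grip_width: 0.087
time_s: 2.35
tool_pos: [0.4294, 0.1616, 0.1699]
tool_rot: [180.0, 0.0, 90.3]
force: [1.0, -0.3, 0.6]
grip_width: 0.0868
[0.42943834 0.1616185  0.16988305] [1.79950486e+02 9.93614948e-03 9.03180596e+01] [ 0.96306815 -0.32167475  0.63964909]
{'camera_matrix': array([[324.73374587,   0.        , 278.60462931],
       [  0.        , 324.73374587, 209.77603885],
       [  0.        ,   0.        ,   1.        ]]), 'R': array([[ 9.99983599e-01,  5.64026548e-03,  9.94593214e-04],
       [ 5.06581091e-03, -9.52068277e-01,  3.05843643e-01],
       [ 2.67195999e-03, -3.05833588e-01, -9.52081234e-01]]), 't': array([-0.43149489,  0.12986576,  0.39037233])}
```

View pics/wrist1.png

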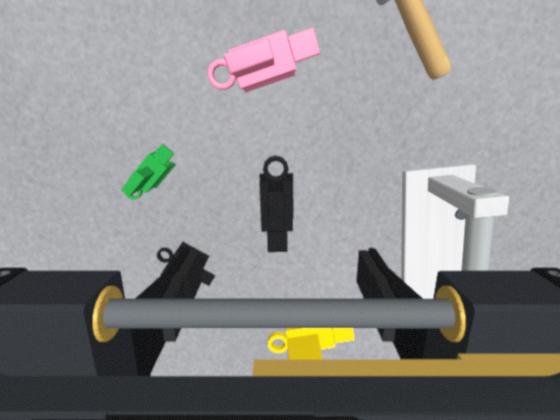

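```bash
python3 - <<'E'
import cv2,pickle
from h import *
np.set_printoptions(precision=4,suppress=True)
a=cv2.imread("pics/wrist1.png");P=pickle.load(open("w1.pkl","rb"))
cv2.imwrite("pics/wz1.png",cv2.resize(a[145:265,240:320],None,fx=5,fy=5,interpolation=cv2.INTER_CUBIC))
T=ray(P,(277,251.5),.040);R=ray(P,(275.8,156),.040);print(T,R,np.linalg.norm(T-R))
d=(R-T)[:2];print(np.degrees(np.arctan2(-d[0],d[1])),T[:2]+.055*d/np.linalg.norm(d))
E
```

```text
[0.4293 0.1083 0.04  ] [0.4278 0.2022 0.04  ] 0.09394778162730595
0.8937072950555125 [0.4284 0.1633]
```

View pics/wz1.png

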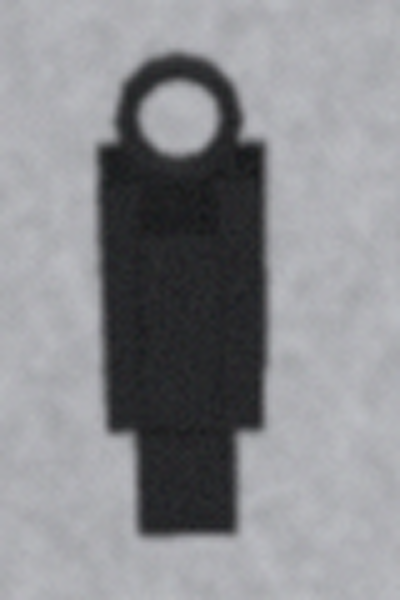

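```bash
python3 -m handwheel '[[0.087,0,0,0.03,0],[0.087,0,0,0.06,0],[0.05,0,0,0.085,0],[0.05,0,0,0.105,0],[0.05,0,0,0.118,0],[0.05,0,0,0.124,0],[0.05,0,0,0.124,0],[0.05,0,0,0.124,0]]' 40
python3 -m handwheel '[[0.0,0,0,0,0],[0.0,0,0,0,0],[0,0,0,0,0],[0,0,0,0,0],[0,0,0,0,0],[0,0,0,0,0]]' 40
```

```text
time_s: 3.2
tool_pos: [0.4294, 0.1626, 0.0463]
tool_rot: [179.9, -0.0, 90.4]
force: [0.5, 0.2, -0.7]
grip_width: 0.052
time_s: 3.8
tool_pos: [0.4285, 0.1625, 0.0455]
tool_rot: [180.0, 0.0, 90.4]
force: [-0.1, 0.3, 0.7]
grip_width: 0.0137
```

```bash
python3 - <<'E'
from h import *
print(delta((.4285,.1625,.0455),90.4,(.605,.067,.19),96.25))
E
```

```text
[-0.09672987  0.17582899 -0.1445     -0.10210176]
```

```bash
python3 -m handwheel '[[0,0,0,-0.02,0],[0,0,0,-0.06,0],[0,0,0,-0.1,0],[0,0,0,-0.135,0],[0,-0.01,0.02,-0.145,0],[0,-0.03,0.055,-0.145,-0.03],[0,-0.05,0.09,-0.145,-0.06],[0,-0.07,0.125,-0.145,-0.1],[0,-0.085,0.155,-0.145,-0.102],[0,-0.097,0.176,-0.145,-0.102],[0,-0.097,0.176,-0.145,-0.102],[0,-0.097,0.176,-0.145,-0.102],[0,-0.097,0.176,-0.145,-0.102],[0,-0.097,0.176,-0.145,-0.102]]' 
python3 - <<'E'
from cell import *
import cv2,pickle
o=get_obs();print(o["tool_pos"],o["tool_rot"],o["force"],o["wrist_torque"])
P={}
for n in("wrist","top","side"):
    P[n]=camera_params(n); cv2.imwrite(f"pics/{n}2.png",read_camera(n))
pickle.dump(P,open("w2.pkl","wb"))
a=cv2.imread("pics/top2.png");cv2.imwrite("pics/topz3.png",cv2.resize(a[120:200,195:360],None,fx=4.8,fy=4.8,interpolation=cv2.INTER_CUBIC))
b=cv2.imread("pics/side2.png")
cv2.imwrite("pics/sidez3.png",cv2.resize(b[100:305,230:430],None,fx=2.9,fy=2.9,interpolation=cv2.INTER_CUBIC))
E
```

```text
time_s: 5.2
tool_pos: [0.6044, 0.0678, 0.1908]
tool_rot: [180.0, 0.0, 96.3]
force: [-0.1, -1.1, -0.2]
grip_width: 0.0137
[0.60440957 0.06780841 0.19079438] [1.79996331e+02 2.14510768e-02 9.63436829e+01] [-0.14523537 -1.14184368 -0.22922063] [ 0.00879717 -0.09856806 -0.01970233]
```

View pics/wrist2.png

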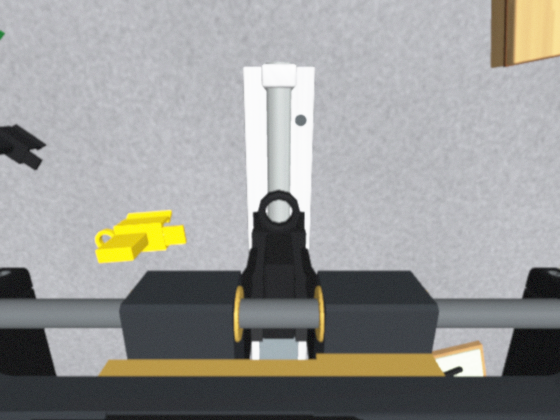

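View pics/topz3.png

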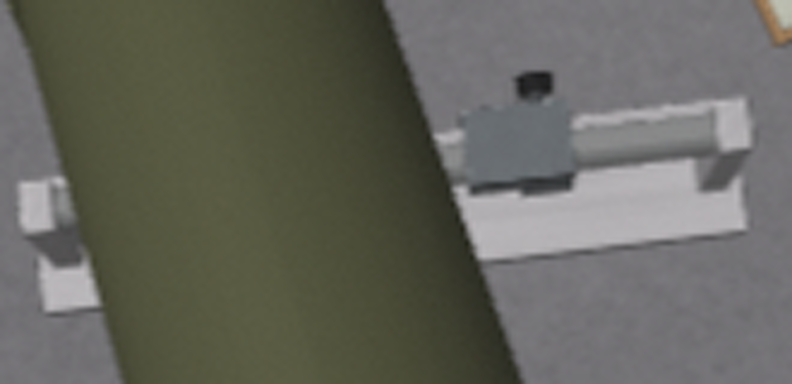

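View pics/sidez3.png

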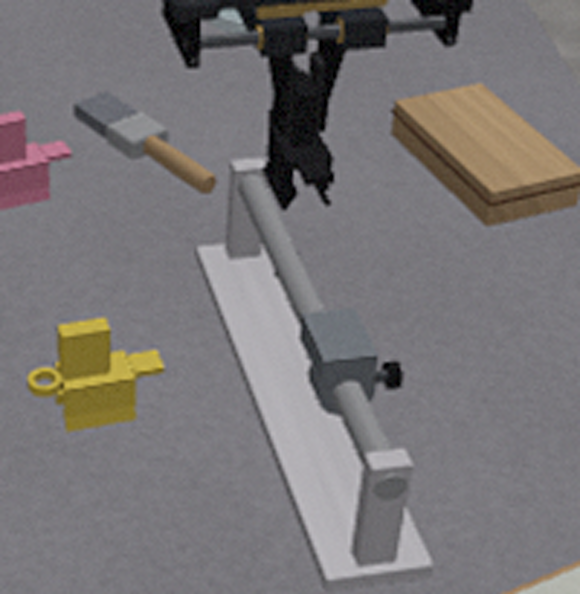

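```bash
python3 - <<'E'
import cv2,pickle
from h import *
np.set_printoptions(precision=4,suppress=True)
a=cv2.imread("pics/wrist2.png");P=pickle.load(open("w2.pkl","rb"))["wrist"]
g=cv2.cvtColor(a,cv2.COLOR_BGR2GRAY).astype(int)
for v in (100,130,160,185): print(v,g[v,240:320].tolist())
cv2.imwrite("pics/wz2.png",cv2.resize(a[55:255,220:340],None,fx=3,fy=3,interpolation=cv2.INTER_CUBIC))
E
```

```text
100 [186, 182, 182, 188, 226, 246, 250, 251, 251, 251, 251, 251, 251, 251, 251, 251, 251, 251, 250, 250, 250, 251, 251, 251, 250, 244, 199, 153, 157, 171, 178, 181, 185, 194, 201, 202, 211, 216, 220, 220, 218, 219, 217, 218, 212, 211, 210, 209, 209, 199, 198, 232, 248, 250, 250, 249, 249, 248, 249, 250, 250, 250, 250, 250, 251, 250, 250, 250, 249, 249, 250, 248, 244, 227, 197, 187, 187, 186, 188, 184]
130 [189, 188, 192, 187, 189, 228, 248, 251, 251, 251, 252, 252, 251, 251, 251, 251, 251, 251, 251, 251, 250, 251, 251, 250, 250, 246, 214, 159, 153, 167, 177, 179, 188, 194, 198, 205, 210, 211, 216, 221, 218, 218, 215, 216, 212, 213, 212, 211, 204, 194, 206, 245, 251, 251, 250, 250, 249, 248, 249, 250, 250, 250, 250, 251, 251, 251, 250, 249, 249, 249, 249, 245, 231, 199, 185, 182, 183, 184, 187, 189]
160 [190, 190, 192, 192, 188, 192, 231, 248, 251, 252, 251, 251, 251, 251, 251, 251, 251, 251, 251, 251, 251, 251, 251, 251, 250, 250, 244, 190, 151, 162, 174, 180, 186, 192, 198, 203, 207, 214, 217, 217, 219, 219, 218, 214, 213, 211, 212, 212, 202, 192, 216, 245, 251, 251, 251, 249, 249, 249, 250, 251, 250, 251, 251, 251, 251, 251, 250, 250, 250, 249, 246, 237, 209, 188, 186, 186, 188, 186, 182, 183]
185 [183, 185, 185, 190, 192, 186, 188, 230, 248, 251, 251, 251, 250, 250, 250, 250, 251, 251, 251, 250, 250, 250, 250, 250, 250, 250, 245, 203, 156, 158, 171, 179, 184, 192, 197, 203, 209, 213, 217, 217, 217, 215, 217, 215, 212, 212, 211, 206, 197, 193, 224, 247, 251, 251, 251, 250, 250, 250, 250, 250, 250, 250, 250, 251, 250, 250, 250, 249, 250, 248, 242, 204, 184, 185, 187, 190, 189, 191, 190, 187]
```

View pics/wz2.png

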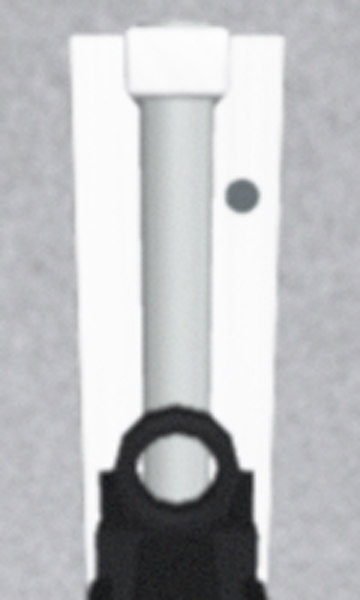

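```bash
python3 - <<'E'
import pickle
from h import *
np.set_printoptions(precision=4,suppress=True)
P=pickle.load(open("w2.pkl","rb"))["wrist"]
r=[ray(P,(u,v),.080)[:2] for u,v in((278.3,100),(278.15,130),(278.25,160),(278.3,185))];r=np.array(r);print(r)
k=np.polyfit(r[:,1],r[:,0],1);print("yaw",np.degrees(np.arctan(-k[0])),"x at .068",np.polyval(k,.068), "A?",np.polyval(k,.1729),np.polyval(k,-.1545))
print("ring",ray(P,(279.0,209),.183))
d=np.array([-.1096,.994]);print("expected ring from tool",np.array([.6044,.0678])+.028*d)
print(np.array([.6044,.0678]) , "post",ray(P,(220+176/3,55+62/3),.095))
E
```

```text
[[0.5953 0.1552]
 [0.5978 0.132 ]
 [0.6006 0.1076]
 [0.603  0.0861]]
yaw 6.352939775361037 x at .068 0.6049832819203081 A? 0.5933040979007225 0.6297556217139955
ring [0.6022 0.0972 0.183 ]
expected ring from tool [0.6013 0.0956]
[0.6044 0.0678] post [0.5938 0.1719 0.095 ]
```

```bash
python3 -m handwheel '[[0,0,0,0.02,0],[0,0,0,0.04,0],[0,0,0,0.055,0],[0,0,0,0.064,0],[0,0,0,0.064,0],[0,0,0,0.064,0]]'
python3 -m handwheel '[[0,0,0,0.002,0],[0,0,0,0.004,0],[0,0,0,0.006,0],[0,0,0,0.006,0]]'
```

```text
time_s: 5.95
tool_pos: [0.6055, 0.0669, 0.127]
tool_rot: [180.0, -0.0, 96.3]
force: [-0.0, -0.7, 0.7]
grip_width: 0.0139
time_s: 6.35
tool_pos: [0.6049, 0.0667, 0.1208]
tool_rot: [-180.0, 0.0, 96.3]
force: [-2.1, -0.7, 2.6]
grip_width: 0.0137
```

```bash
python3 - <<'E'
from cell import *
import cv2
cv2.imwrite("pics/wrist3.png",read_camera("wrist"))
o=get_obs();print(o["tool_pos"],o["force"],o["wrist_torque"])
E
python3 -m handwheel '[[0,0,0,0.001,0],[0,0,0,0.002,0],[0,0,0,0.002,0]]'
python3 -m handwheel '[[0,0,0,0.001,0],[0,0,0,0.002,0],[0,0,0,0.002,0]]'
```

```text
[0.60490313 0.06677143 0.12075469] [-2.54073842  0.05501418  3.19165962] [-0.14851957  0.5763325  -0.0281698 ]
time_s: 6.7
tool_pos: [0.6055, 0.0669, 0.1196]
tool_rot: [180.0, 0.0, 96.2]
force: [-3.3, -0.8, 6.9]
grip_width: 0.0137
time_s: 7.0
tool_pos: [0.6062, 0.067, 0.1182]
tool_rot: [179.9, 0.0, 96.2]
force: [-2.6, -0.1, 8.7]
grip_width: 0.0135
```

```bash
python3 -m handwheel '[[0,0,-0.0005,0,0],[0,0,-0.001,0,0],[0,0,-0.001,0,0]]'
python3 - <<'E'
from cell import *
import cv2
a=read_camera("wrist");cv2.imwrite("pics/wz4.png",cv2.resize(a[55:255,220:340],None,fx=3,fy=3,interpolation=cv2.INTER_CUBIC))
o=get_obs();print(o["tool_pos"],o["force"],o["wrist_torque"])
E
```

```text
time_s: 7.3
tool_pos: [0.6057, 0.0669, 0.1182]
tool_rot: [179.8, 0.0, 96.3]
force: [-1.5, 0.1, 7.5]
grip_width: 0.0136
[0.60575413 0.06691085 0.11820863] [-2.07401373  0.32421548  6.98633839] [-0.06773755  0.18458191 -0.00197515]
```

View pics/wz4.png

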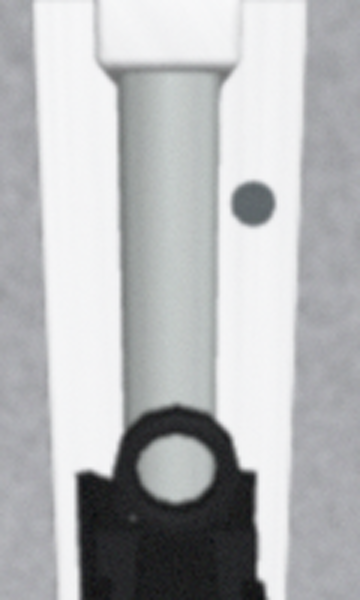

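```bash
python3 -m handwheel '[[0,0,-0.0006,0,0],[0,0,-0.0012,0,0],[0,0,-0.0012,0,0]]'
python3 -m handwheel '[[0,0,0,0.001,0],[0,0,0,0.002,0],[0,0,0,0.002,0]]'
```

```text
time_s: 7.65
tool_pos: [0.605, 0.0668, 0.1182]
tool_rot: [179.7, 0.0, 96.2]
force: [-0.5, 0.4, 5.8]
grip_width: 0.0139
time_s: 7.95
tool_pos: [0.6051, 0.0669, 0.1166]
tool_rot: [179.7, 0.0, 96.2]
force: [-0.9, -0.0, 8.3]
grip_width: 0.0142
```

```bash
python3 -m handwheel '[[0,0,-0.0003,0.001,0],[0,0,-0.0005,0.002,0],[0,0,-0.0005,0.002,0]]'
python3 -m handwheel '[[0,0,0,0.001,0],[0,0,0,0.002,0],[0,0,0,0.002,0]]'
```

```text
time_s: 8.25
tool_pos: [0.6044, 0.0668, 0.114]
tool_rot: [179.7, 0.0, 96.2]
force: [-0.6, 0.2, 5.6]
grip_width: 0.0137
time_s: 8.55
tool_pos: [0.6035, 0.0666, 0.1108]
tool_rot: [179.9, -0.0, 96.2]
force: [1.5, 0.3, 1.1]
grip_width: 0.0138
```

```bash
python3 -m handwheel '[[0,0,0.0005,0.001,0],[0,0,0.0005,0.002,0],[0,0,0.0005,0.002,0]]'
python3 -m handwheel '[[0,0,0,0.001,0],[0,0,0,0.002,0],[0,0,0,0.002,0]]'
```

```text
time_s: 8.85
tool_pos: [0.603, 0.0665, 0.1078]
tool_rot: [-180.0, -0.0, 96.2]
force: [3.3, 0.7, -2.3]
grip_width: 0.0133
time_s: 9.15
tool_pos: [0.6028, 0.0664, 0.1059]
tool_rot: [-180.0, -0.0, 96.2]
force: [2.6, 1.3, -3.3]
grip_width: 0.0137
```

```bash
python3 -m handwheel '[[0,0,0.0007,0.0005,0],[0,0,0.0012,0.001,0],[0,0,0.0012,0.001,0]]'
python3 -m handwheel '[[0,0,0,0.001,0],[0,0,0,0.0015,0],[0,0,0,0.0015,0]]'
```

```text
time_s: 9.45
tool_pos: [0.6037, 0.0665, 0.1051]
tool_rot: [-179.9, 0.0, 96.2]
force: [0.9, 0.1, -4.4]
grip_width: 0.0138
time_s: 9.75
tool_pos: [0.6039, 0.0666, 0.1044]
tool_rot: [-180.0, 0.0, 96.2]
force: [-1.8, -0.6, 2.8]
grip_width: 0.0135
```

```bash
python3 -m handwheel '[[0,0,0,0.001,0],[0,0,0,0.001,0],[0,0,0,0.001,0]]'
python3 -m handwheel '[[0,0,0,0.001,0],[0,0,0,0.001,0],[0,0,0,0.001,0]]'
python3 - <<'E'
from cell import *
import cv2
b=read_camera("side");cv2.imwrite("pics/side5.png",cv2.resize(b[145:305,230:420],None,fx=3.7,fy=3.7,interpolation=cv2.INTER_CUBIC))
cv2.imwrite("pics/wrist5.png",read_camera("wrist"))
o=get_obs();print(o["tool_pos"],o["force"],o["wrist_torque"])
E
```

```text
time_s: 10.05
tool_pos: [0.604, 0.0666, 0.1044]
tool_rot: [-180.0, 0.0, 96.2]
force: [-3.3, -1.3, 8.7]
grip_width: 0.014
time_s: 10.35
tool_pos: [0.604, 0.0666, 0.1043]
tool_rot: [-180.0, 0.1, 96.2]
force: [-5.6, -1.0, 12.7]
grip_width: 0.0138
[0.60400943 0.06657328 0.10429733] [-5.30859031 -1.45930387 12.47918307] [-0.31935789  1.30367642  0.07161667]
```

View pics/side5.png

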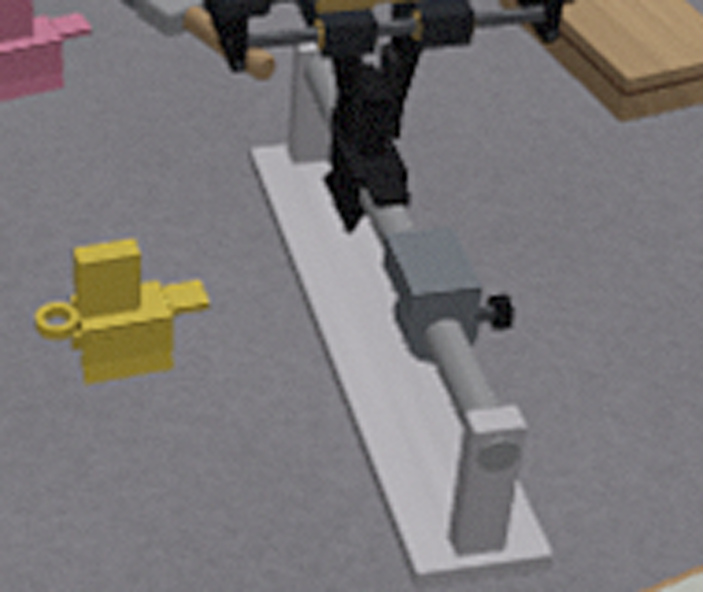

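View pics/wrist5.png

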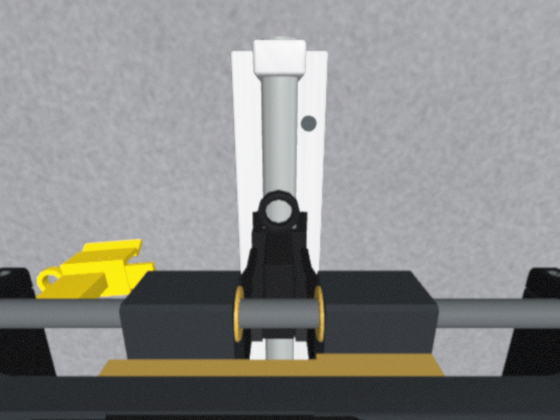

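```bash
python3 -m handwheel '[[0,0,-0.0006,-0.001,0],[0,0,-0.0006,-0.0022,0],[0,0,-0.0006,-0.0022,0]]'
python3 -m handwheel '[[0,-0.002,0,0,0],[0,-0.005,0,0,0],[0,-0.008,0,0,0],[0,-0.011,0,0,0],[0,-0.014,0,0,0],[0,-0.017,0,0,0],[0,-0.02,0,0,0]]'
```

```text
time_s: 10.75
tool_pos: [0.6039, 0.0666, 0.1044]
tool_rot: [180.0, 0.0, 96.2]
force: [0.3, 0.7, 1.2]
grip_width: 0.0134
time_s: 11.45
tool_pos: [0.6058, 0.0496, 0.1044]
tool_rot: [179.9, -0.2, 96.4]
force: [-0.3, 5.1, 1.5]
grip_width: 0.0138
```

```bash
python3 -m handwheel '[[0,-0.003,0,0,0],[0,-0.006,0,0,0],[0,-0.009,0,0,0],[0,-0.012,0,0,0],[0,-0.014,0,0,0],[0,-0.016,0,0,0],[0,-0.018,0,0,0]]'
python3 - <<'E'
from cell import *
import cv2
b=read_camera("side");cv2.imwrite("pics/side6.png",cv2.resize(b[145:305,230:420],None,fx=3.7,fy=3.7,interpolation=cv2.INTER_CUBIC))
cv2.imwrite("pics/wrist6.png",read_camera("wrist"))
o=get_obs();print(o["tool_pos"],o["force"],o["wrist_torque"])
E
```

```text
time_s: 12.15
tool_pos: [0.6078, 0.0318, 0.1045]
tool_rot: [179.9, -0.2, 96.4]
force: [-0.1, 6.0, 1.2]
grip_width: 0.0138
[0.60789613 0.03126374 0.10444337] [0.55082494 5.49967532 1.60710122] [ 1.13003746 -0.17726854  0.0594252 ]
```

View pics/side6.png

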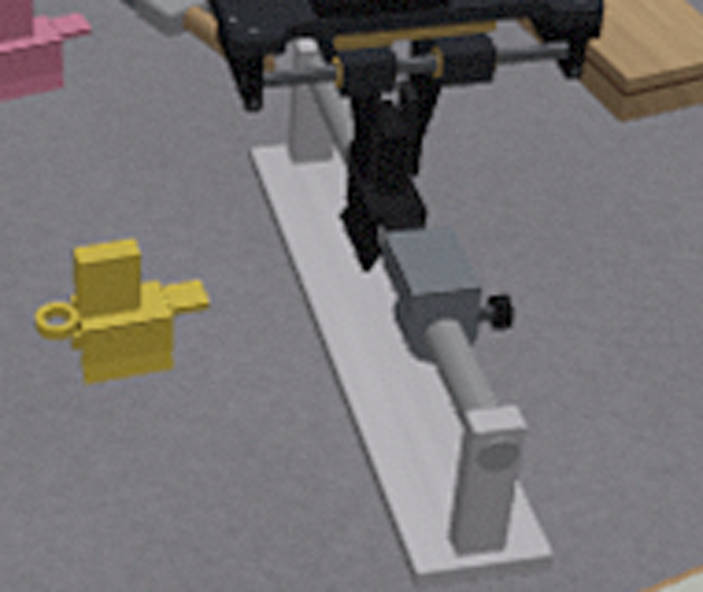

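```bash
for i in 1 ; do python3 -m handwheel '[[0,-0.001,0,0,0],[0,-0.002,0,0,0],[0,-0.003,0,0,0],[0,-0.004,0,0,0]]'; done | egrep 'time|pos|force'
python3 -m handwheel '[[0,-0.001,0,0,0],[0,-0.002,0,0,0],[0,-0.003,0,0,0],[0,-0.004,0,0,0]]'| egrep 'time|pos|force'
python3 -m handwheel '[[0,-0.001,0,0,0],[0,-0.002,0,0,0],[0,-0.003,0,0,0]]'| egrep 'time|pos|force'
```

```text
time_s: 12.65
tool_pos: [0.6083, 0.0274, 0.1044]
force: [0.8, 5.9, 1.1]
time_s: 13.05
tool_pos: [0.6087, 0.0235, 0.1044]
force: [1.3, 5.2, 1.7]
time_s: 13.35
tool_pos: [0.6091, 0.0205, 0.1044]
force: [0.0, 5.2, 2.7]
```

```bash
python3 -m handwheel '[[0,-0.001,0,0,0],[0,-0.002,0,0,0]]'| egrep 'time|pos|force'
python3 -m handwheel '[[0,-0.001,0,0,0],[0,-0.002,0,0,0]]'| egrep 'time|pos|force'
```

```text
time_s: 13.55
tool_pos: [0.6093, 0.0185, 0.1044]
force: [0.2, 4.7, 2.6]
time_s: 13.75
tool_pos: [0.6095, 0.0165, 0.1045]
force: [0.7, 5.4, 1.8]
```

```bash
python3 -m handwheel '[[0,-0.001,0,0,0],[0,-0.002,0,0,0]]'| egrep 'pos|force'
python3 -m handwheel '[[0,-0.001,0,0,0],[0,-0.002,0,0,0]]'| egrep 'pos|force'
```

```text
tool_pos: [0.6097, 0.0145, 0.1044]
force: [0.6, 5.3, 2.1]
tool_pos: [0.6099, 0.0126, 0.1044]
force: [-0.3, 5.5, 1.4]
```

```bash
python3 -m handwheel '[[0,-0.001,0,0,0],[0,-0.002,0,0,0]]'| egrep 'pos|force'

```

```text
tool_pos: [0.6102, 0.0108, 0.1044]
force: [-0.2, 6.0, 2.4]
```

```bash
python3 -m handwheel '[[0,-0.001,0,0,0],[0,-0.002,0,0,0]]'| egrep 'time|pos|force'

```

```text
time_s: 14.55
tool_pos: [0.6103, 0.009, 0.1044]
force: [-0.1, 5.3, 1.5]
```

```bash
python3 -m handwheel '[[0,-0.001,0,0,0],[0,-0.001,0,0,0]]'| egrep 'pos|force'

```

```text
tool_pos: [0.6104, 0.0087, 0.1045]
force: [-0.4, 5.8, 1.5]
```

```bash
python3 -m handwheel '[[0,-0.001,0,0,0],[0,-0.001,0,0,0]]'| egrep 'pos|force'

```

```text
tool_pos: [0.6104, 0.0086, 0.1045]
force: [-0.1, 8.3, 1.9]
```

```bash
python3 -m handwheel '[[0,-0.001,0,0,0],[0,-0.001,0,0,0]]'| egrep 'pos|force'

```

```text
tool_pos: [0.6104, 0.0085, 0.1045]
force: [0.0, 9.1, 2.3]
```

```bash
python3 -m handwheel '[[0,-0.001,0,0,0],[0,-0.001,0,0,0]]'| egrep 'time|pos|force'

```

```text
time_s: 15.35
tool_pos: [0.6104, 0.0083, 0.1045]
force: [-0.9, 11.3, 2.4]
```

```bash
python3 -m handwheel '[[0,-0.0007,0,0,0],[0,-0.0007,0,0,0]]'| egrep 'pos|force'; python3 -m handwheel '[[0,0.002,0,0,0],[0,0.004,0,0,0],[0,0.004,0,0,0]]'
python3 - <<'E'
from cell import *
import cv2
b=read_camera("side");cv2.imwrite("pics/side7.png",cv2.resize(b[185:275,280:390],None,fx=6.6,fy=6.6,interpolation=cv2.INTER_CUBIC))
E
```

```text
tool_pos: [0.6104, 0.0083, 0.1045]
force: [-1.1, 11.2, 3.2]
time_s: 15.85
tool_pos: [0.6104, 0.0084, 0.1045]
tool_rot: [180.0, -0.2, 96.4]
force: [0.4, 7.3, 1.1]
grip_width: 0.0137
```

View pics/side7.png

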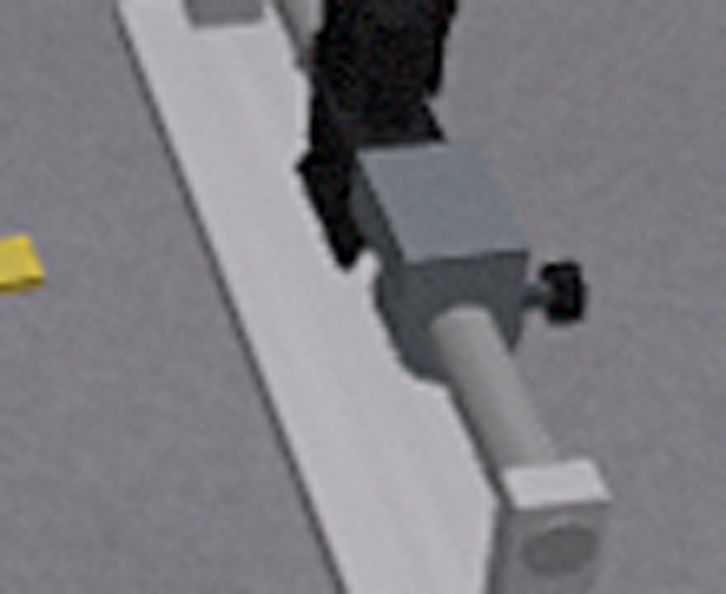

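```bash
python3 -m handwheel '[[0,0.0015,0,0,0],[0,0.003,0,0,0],[0,0.003,0,0,0]]'| egrep 'pos|force'
python3 -m handwheel '[[0,0.001,0,-0.0005,0],[0,0.0015,0,-0.0005,0],[0,0.0015,0,-0.0005,0]]'| egrep 'pos|force'
```

```text
tool_pos: [0.6104, 0.0086, 0.1044]
force: [0.7, 2.6, 2.5]
tool_pos: [0.6102, 0.0087, 0.1044]
force: [3.5, 1.4, -2.5]
```

```bash
python3 -m handwheel '[[0.02,0,0,0,0],[0.04,0,0,0,0],[0.06,0,0,0,0],[0.06,0,0,0,0],[0.06,0,0,0,0]]' 
python3 -m handwheel '[[0.06,0,0,-0.01,0],[0.06,0,0,-0.03,0],[0.06,0,0,-0.06,0],[0.06,0,0,-0.09,0],[0.06,0,0,-0.1,0],[0.06,0,0,-0.1,0],[0.06,0,0,-0.1,0]]'
python3 - <<'E'
from cell import *
import cv2,pickle
P=camera_params("wrist")
a=read_camera("wrist");cv2.imwrite("pics/wrist8.png",a);pickle.dump(P,open("w8.pkl","wb"))
b=read_camera("side");cv2.imwrite("pics/side8.png",cv2.resize(b[165:275,270:390],None,fx=5.4,fy=5.4,interpolation=cv2.INTER_CUBIC))
E
```

```text
time_s: 17.0
tool_pos: [0.6096, 0.0095, 0.1047]
tool_rot: [-180.0, 0.0, 96.2]
force: [-0.1, -1.0, 0.1]
grip_width: 0.0441
time_s: 17.7
tool_pos: [0.6093, 0.0095, 0.2038]
tool_rot: [-179.9, 0.0, 96.2]
force: [-0.4, -0.5, -1.0]
grip_width: 0.0602
```

View pics/wrist8.png

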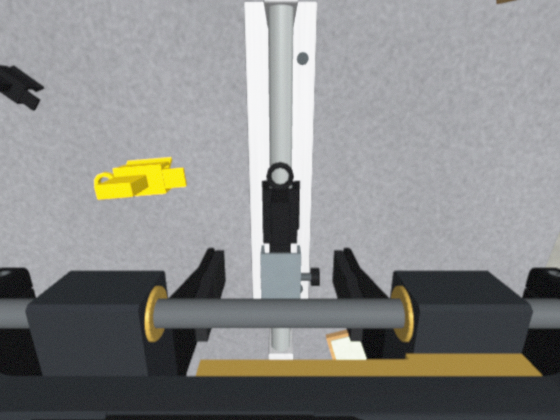

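View pics/side8.png

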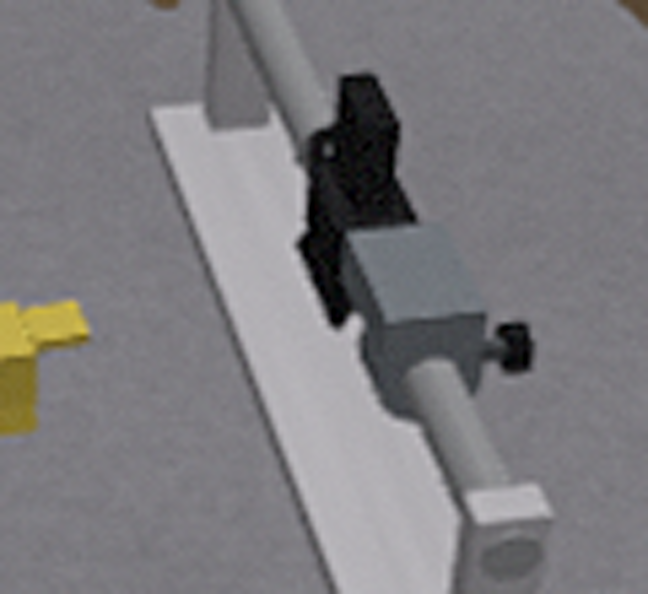

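```bash
python3 - <<'E'
import cv2,pickle
from h import *
np.set_printoptions(precision=4,suppress=True)
a=cv2.imread("pics/wrist8.png");P=pickle.load(open("w8.pkl","rb"))
cv2.imwrite("pics/wz8.png",cv2.resize(a[155:305,240:325],None,fx=4,fy=4,interpolation=cv2.INTER_CUBIC))
R=ray(P,(280,161.8),.098);print("ring end",R)
print("hood end",ray(P,(280,246.5),.109),"plate end",ray(P,(280,243),.098))
E
```

```text
ring end [0.6069 0.0488 0.098 ]
hood end [ 0.6148 -0.0223  0.109 ] plate end [ 0.615  -0.0238  0.098 ]
```

View pics/wz8.png

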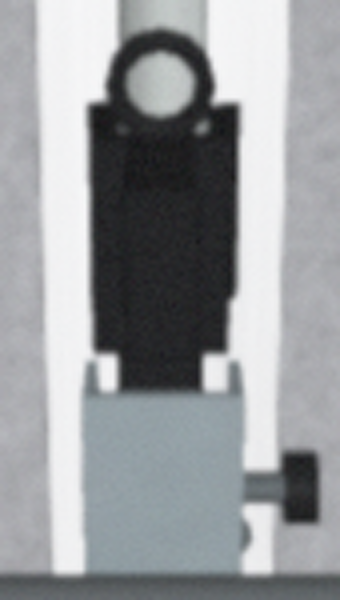

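```bash
python3 -c "
from cell import *
o=get_obs();print(o['time_s'],o['force'],o['grip_width']);print(sign_off())"
```

```text
17.8 [ 0.35138948 -0.16860431 -0.26859208] 0.06004498275612218
the job is handed in; nothing more can be done
None
```

The black clip is seated on the rod and pushed up to the stop inside the collar's hood. I let go, lifted the gripper clear, and handed the job in at 17.8 s.

- **Pressing on:** The force on the tool rose to about 9 N at the readings. It then fell to between -2 and -4 N as the arms snapped past the rod. It rose hard to about 12.5 N once the plate met the rod, and I backed off there. I corrected the sideways position by 1–2 mm during the press; the side force reached about 5.6 N at full press.
- **Sliding home:** The clip slid at about 5–6 N, then stopped hard at about 11 N. That puts about 6 N on the stop, within its 15 N. I eased the push to about 1 N before letting go.
- **Last checks:** The pictures show the clip upright on the rod with the tongue inside the hood. The plate is roughly 2–4 mm short of the hood, so I take the stop to be the buffer and not the hood. The ring end is within about 1 mm of where it was when pressed home. The force on the open gripper was about zero.
- **Not checked or in disagreement:** The light buffer face could not be told apart from the sliding friction. The tool moved back about 0.4 mm as the push was eased. My estimates of where the hood ends differed by several millimetres between the top and wrist views. I took no final picture of the dish, jar and brush, but the arm never went near them.

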